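# Centre the rolling sample cylinder in its carrier and bring it onto the balance

## Robot

A 6-joint arm with a two-finger parallel gripper is mounted at the origin on the work surface. World frame = base frame: x ahead of the robot, y to its left, z up, the work surface at z = 0. Lengths are in m, angles in rad, forces in N, time in s.
With the tool pointing down it reaches from about 0.25 to 0.8 m from the base axis. Payload 3.9 kg.
Tool frame: the origin (TCP) lies midway between the tips of the shut fingers; the grasp point (between the pads) lies 19 mm behind it; z points along the fingers, y is the line along which they close (so a half turn about z gives the same grasp; the last joint's range is limited). The gripper opens to 85 mm and grips with 20 to 120 N. Pads are 22 mm wide; open, the fingers measure 114 mm over their backs; the gripper's body (76 mm by 85 mm) begins 54 mm behind the grasp point. The pads swing forward as they close: fully open they stand 13 mm farther back than shut.
Start: joints at [-1.152, 0.26, -0.138, 1.173, 0, 1.571], TCP at [0.213, -0.48, 0.231] pointing down, gripper open.
Joint ranges: [-2.78, 2.78], [-0.83, 1.72], [-1.28, 1.37], [-1.9, 2.12], [-1.57, 1.48], [-3.14, 3.14]. Speed limits (rad/s): [2.57, 2.57, 3.14, 3.14, 3.14, 3.14].

## Interface

Orientations are given as a unit quaternion [x, y, z, w].
In Python, from cell import r gives the robot as it stands.
- The arm moves only by the shell command python3 -m pendant 'ROWS' [FORCE]. ROWS is text: rows parted by semicolons, each of 7 numbers parted by spaces: the finger opening in m, from 0 to 0.0854, then the shift along the world's x, y, z in m, then the turn, a rotation vector about the world's x, y, z in degrees. A call has 1 to 20 rows; each row is the pose to reach, as a shift and turn from the pose commanded when the call began; what a row does not reach only later rows make up. A row lasts 1/10 s, in which the tool goes at most 50 mm and 8.59 degrees, less where a joint would pass 70% of its speed; a pose out of reach is approached as far as the arm can. A call with a gripper value outside its range is refused whole. The fingers move at their own pace and stop on an object; FORCE is the grip in N (left out, the last holds). Time passes only in rows, so rows that repeat a pose let the fingers close. It gives the time, the measured TCP pose, the force, the opening and the grip force at its end, in the units of the state.
- r.observe(): the state, without advancing time (a new reading comes with each control period).
- r.snapshot(name): name is "scene" or "top"; returns a dict with "image" (480x640x3 uint8, red, green, blue), "camera_matrix" (3x3 intrinsics, pixels), "k1" (the pictures are not rectified: a ray, as slopes to the right and down, at radius r is drawn at 1 + k1 r^2 times it, then the intrinsics apply), "origin" and "rotation" of the camera in the world. Camera axes: x right, y down, z forward; pixel columns grow to the right and rows downward; lengths in m; the calibration is good to about 2 mm. A picture is of the moment at which its call begins. There is no depth.
- r.job_done(): hands the job in; it is judged then, once.
Trained networks look in a picture, given as the dict that the camera call returned (one of the last four; its "shot" number tells which), for a name from the list of things; names that differ only in an ending like _2 or _b are one class to them, and where a whole thing is asked for, a point or a joint stands for the part that bears it (a point fixed in the world has none). Each returns a list of dicts, best first, with "score" (0 to 1); they miss things now and then, are a little off and sometimes report something else, mostly with a low value. They report only what shows in the picture. A call takes as long as a camera call.
- r.masks_of(picture, label): "region" (480x640 bool, what is visible of it) and "extent" ([left, top, right, bottom] in pixels, round what is visible of it).
The state is a dict: "clock": time; "joints": joint angles; "joint_velocities": joint speeds; "tau": joint torques, N m; "eef_pos": TCP position; "ee_rot": TCP orientation; "wrist_force": force on the tool from outside, world axes, zero at the start; "ft_torque": the same for the moment, N m; "finger_gap": finger opening in m; "grip_force": force on a finger pad.
Only numpy, scipy, OpenCV 4.12 (cv2) and the standard library are available. Lean on these libraries where they do the work, as an engineer would, in place of code of your own. Each camera call takes 0.05 s, during which the arm holds its last target. There are 200 camera calls.

## Task

Pick up the aluminium carrier tray by its black overhead grip and, by tilting it gently and never touching the orange sample cylinder itself, roll the cylinder onto the green band across the middle and keep it there for five seconds while the tray is held clear of everything. Then set the tray softly on the steel pan of the balance, centred and square to the pan with the cylinder still on the green band, and let go. Do not let the cylinder bang into the tray's ends or leave the tray, and leave the other glassware where it stands.

Things in the scene. Friction and masses are not known exactly. Their poses are not given: they have to be found in the camera images.
- tray: Aluminium tray, loose, 0.45 kg with its bail (+-15 %). Outside 142 mm (x) by 300 mm (y); floor 6 mm thick; rim 5 mm thick, its top 40 mm above the underside; inside 132 by 290 mm. Origin: centre of the underside, z up. Starts flat on the bench, left or right, yaw within 0.3 rad of the world axes.
- grip (a point): Centre of the black grip bar over the tray's middle, 125 mm above the tray's origin: a bar along the tray's x, 152 mm long, 18 mm wide (y), 24 mm high, on thin posts at its ends (x = +-73.5 mm). It passes 43 mm above the cylinder's top. Its axes are the bail's. Grip it from above, fingers closing along the tray's y.
- bail (a joint): Hinge of the grip's bail on the tray's two long rims, in springy rubber bushings: axis along the tray's x, 35 mm above the underside; value 0 in the middle, positive when the bail has turned about +x relative to the tray; stops at +-0.2 rad. Spring 7 Nm/rad, damping 0.12 Nms/rad. With the bail held, the tray therefore leans towards the cylinder's side: about 0.03 rad at 75 mm off the middle.
- band (a point): Middle of the green band painted across the tray's floor and long rims, on the floor's upper face (6 mm above the tray's origin), axes as the tray's. The band is 30 mm wide: y from -15 to +15 mm. The cylinder counts as on the band while its axis is within it.
- sample: Steel sample cylinder with round ends, orange with white and blue marks, radius 32 mm, 124 mm long, about 0.30 kg (+-20 %). Origin: its centre, 38 mm above the tray's underside; x: its long axis, along the tray's x (y, z turn as it rolls). Starts at rest at y = +55 to +85 mm in the tray, 4 mm play at each rim; meets the tray's ends at y = +-113 mm.
- sample_center (a point): The cylinder's centre again. It rolls like a solid cylinder along the tray's y, acceleration 2/3 of (9.81 x downhill slope - the tray's own acceleration along y). Rolling resistance equals a slope of only about 0.01 rad, so it rolls on when the tray is level again.
- balance: Bench balance, fixed, white body 200 mm along its x by 230 mm along its y, 48 mm high, with a low grey display console in front (reaching x = -165 mm, 32 mm high). Origin: centre of the underside, its x axis points away from the display, z up; yaw within 0.2 rad of the world axes.
- pan (a point): Centre of the top face of the balance's flat steel pan, 64 mm above the bench, axes as the balance's. The pan, 160 mm (x) by 200 mm (y), does not move. The tray goes on with its long (y) side along the pan's y, either way round, overhanging at both ends.
- beaker: Glass beaker, 80 mm across, 90 mm high, a bystander. Origin: centre of the underside.
- tube_rack: Yellow tube rack with capped tubes, 120 by 75 mm, 90 mm high, a bystander. Origin: centre of the underside.
- wash_bottle: White bottle with blue cap, 68 mm across, 130 mm high, a bystander. Origin: centre of the underside.

How it is judged:
On the way, in this order (a step that is already met when the one before it is completed fails the run):
1. the tray is held up clear of bench and balance and the cylinder stays on the green band (its axis within 15 mm of the middle) for 5 s (y of sample in the frame of tray between -0.015 and 0.015 m and height (world z) of tray above 0.03 m and contact force between tray and balance below 0.1 N), for 5 s.
2. the tray stands on the balance pan (horizontal distance between tray and pan below 0.025 m and z of tray in the frame of pan below 0.004 m and contact force between tray and balance above 2 N), for 0.2 s.
At the end, for the whole second after the job is handed in: The tray rests released on the pan: middle within 25 mm of the pan's centre, square within 0.15 rad, level within 0.04 rad and 4 mm in height; the cylinder lies on the tray floor, axis within 15 mm of the tray's middle; both under 20 mm/s (y of sample in the frame of tray between -0.015 and 0.015 m and horizontal distance between tray and pan below 0.025 m and angle between the x axis of tray and the x axis of balance, either way round below 0.15 rad and z of tray in the frame of pan between -0.004 and 0.004 m and angle between tray's own z axis and vertical below 0.04 rad and z of sample in the frame of tray below 0.044 m and linear speed of each of sample, tray below 0.02 m/s); the robot touches nothing.
It fails at once if the robot touches the sample cylinder (contact force between any of the arm, the fingers and sample above 0.2 N).
It fails at once if the cylinder bangs into an end of the tray (centre beyond 105 mm from the middle with a push of over 12 N on the tray) or climbs off the tray floor (((y of sample in the frame of tray above 0.105 m or y of sample in the frame of tray below -0.105 m) and contact force between sample and tray above 12 N) or z of sample in the frame of tray above 0.055 m or z of sample in the frame of tray below 0.025 m).
It fails at once if the tray is tipped by more than 0.35 rad (angle between tray's own z axis and vertical above 0.35 rad).
It fails at once if the tray is slammed onto the balance (over 45 N) (contact force between tray and balance above 45 N).
It fails at once if a bystander is shifted by more than 30 mm or knocked over (distance of any of beaker, tube_rack, wash_bottle from where it was at the start of the episode above 0.03 m or angle between any of beaker, tube_rack, wash_bottle's own z axis and vertical above 0.3 rad).
It also fails if it takes over 72 s, if anything falls off the work surface, if the arm or the gripper's body presses on something with over 40 N, if the wrist force passes 120 N, or if a joint passes its speed limit or range.

## Working session

There is one attempt and no reset: what is moved stays moved. The work goes in short steps, Python scripts to look and compute and a shell command to move; the robot and the scene stay as the last step left them, time stands still between calls to the robot, and variables do not carry over. Pictures are saved under pics/ and viewed, at most 10 in all, crops included, and the job is handed in when it is done.

```bash
ls; mkdir -p pics
cat > h.py <<'E'
import numpy as np, cv2
from cell import r
def snap(n,f=None):
    s=r.snapshot(n)
    if f: cv2.imwrite('pics/'+f,cv2.cvtColor(s['image'],cv2.COLOR_RGB2BGR))
    return s
def proj(s,P):
    P=np.atleast_2d(P); c=(P-np.array(s['origin']))@np.array(s['rotation'])
    q=c[:,:2]/c[:,2:]; q=q*(1+s['k1']*(q**2).sum(1,keepdims=True))
    K=np.array(s['camera_matrix']); return q@K[:2,:2].T+K[:2,2]
def ray(s,uv):
    K=np.array(s['camera_matrix']); uv=np.atleast_2d(uv).astype(float)
    d=(uv-K[:2,2])@np.linalg.inv(K[:2,:2]).T; q=d.copy()
    for _ in range(20): q=d/(1+s['k1']*(q**2).sum(1,keepdims=True))
    return np.c_[q,np.ones(len(q))]@np.array(s['rotation']).T
def onz(s,uv,z):
    d=ray(s,uv); o=np.array(s['origin']); return o+d*((z-o[2])/d[:,2:])
E
python3 - <<'E'
from h import *
o=r.observe();print(o)
a=snap('top','top0.png');b=snap('scene','scene0.png')
for n,s in(('top',a),('scene',b)):
    print(n,s['origin'],np.round(s['rotation'],3).tolist(),s['camera_matrix'],s['k1'])
    for l in['tray','grip','sample','balance','beaker','tube_rack','wash_bottle']:
        for m in r.masks_of(s,l)[:2]: print(l,m['score'],m['extent'],m['region'].sum())
E
```

```text
pics
{'clock': 0.0, 'joints': array([-1.15199877e+00,  2.60680411e-01, -1.39389192e-01,  1.17273726e+00,
       -1.44575184e-05,  1.57081531e+00]), 'joint_velocities': array([ 0.00105538, -0.00032978, -0.00110879, -0.00094139, -0.00074669,
       -0.00088391]), 'tau': array([ 1.79655355e-03, -4.05679393e+01,  2.53921151e+01,  1.87443855e-02,
        1.94796030e-04,  1.01125050e-06]), 'eef_pos': array([ 0.21320569, -0.47898422,  0.23045922]), 'ee_rot': array([ 9.78157545e-01,  2.07862469e-01, -2.16046730e-04, -9.81802595e-04]), 'wrist_force': array([ 0.59564505,  0.46079311, -1.10626186]), 'ft_torque': array([-0.01245703, -0.03025645, -0.00996676]), 'grip_force': 0.0, 'finger_gap': 0.08521280614456608}
top [0.54869181 0.02190135 1.00694918] [0.716, -0.697, 0.025, -0.032] [[538.67746147   0.         311.09515707]
 [  0.         538.67746147 238.96112252]
 [  0.           0.           1.        ]] -0.13181946123994964
tray 0.68 [346.4, 235.0, 515.1, 326.7] 11239
grip 0.79 [422.1, 236.7, 455.1, 327.3] 1327
sample 0.76 [374.4, 248.1, 409.3, 320.2] 2297
balance 0.74 [138.3, 228.3, 281.7, 386.8] 18405
beaker 0.65 [301.7, 151.5, 346.0, 196.1] 1641
beaker 0.55 [139.9, 225.9, 283.1, 384.6] 18621
tube_rack 0.92 [180.6, 156.7, 252.1, 206.1] 3165
tube_rack 0.42 [135.4, 225.7, 284.3, 386.4] 18498
wash_bottle 0.92 [427.6, 149.3, 473.1, 195.0] 1504
scene [1.23679319 0.31574918 0.76897635] [0.491, 0.782, -0.329, -0.2] [[589.18116042   0.         322.87883489]
 [  0.         589.18116042 244.5169144 ]
 [  0.           0.           1.        ]] 0.05201117565525753
tray 0.64 [156.8, 143.5, 333.5, 269.1] 10054
grip 0.76 [214.2, 145.5, 264.7, 243.3] 1528
sample 0.97 [255.9, 192.1, 304.6, 244.1] 1763
balance 0.72 [367.9, 196.0, 551.3, 350.4] 16555
beaker 0.92 [264.9, 275.4, 318.6, 345.1] 2943
tube_rack 0.58 [371.3, 311.1, 463.5, 400.7] 6032
wash_bottle 0.6 [140.4, 228.0, 194.2, 303.7] 2579
```

View pics/top0.png

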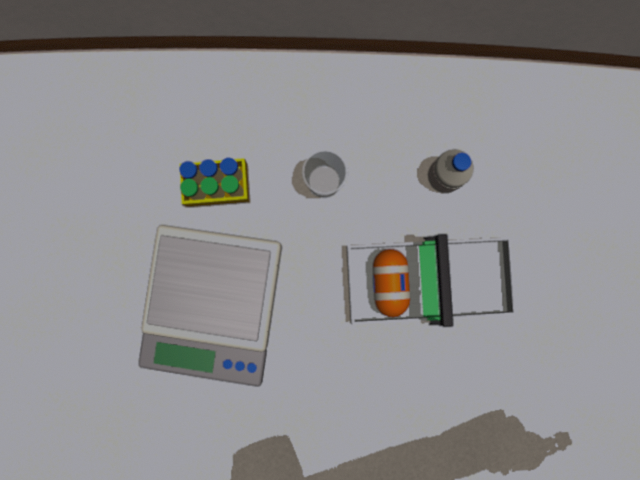

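View pics/scene0.png

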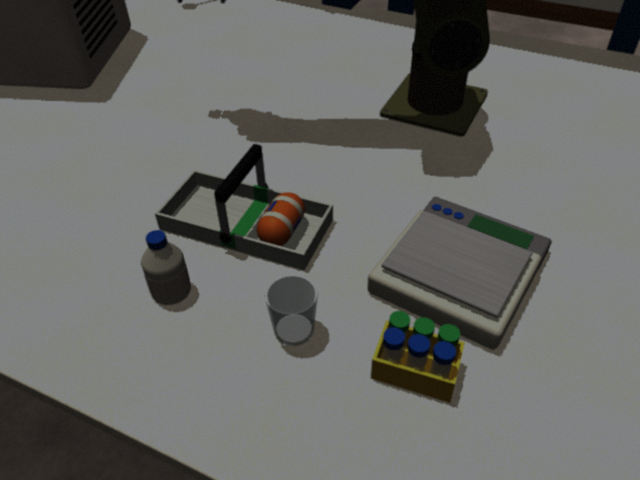

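```bash
sed -i "s/np.array(s\['rotation'\])/Rm(s)/g" h.py
cat >> h.py <<'E'
from scipy.spatial.transform import Rotation as R
from scipy.optimize import minimize
def Rm(s):
    a=np.array(s['rotation']); return a if a.ndim==2 else R.from_quat(a).as_matrix()
def box(x0,x1,y0,y1,z0,z1): return np.array([[x,y,z] for x in(x0,x1) for y in(y0,y1) for z in(z0,z1)],float)
GRIP=[box(-.076,.076,-.009,.009,.113,.137)]
TRAY=[box(-.071,.071,-.15,.15,0,.04)]
BAL=[box(-.1,.1,-.115,.115,0,.048),box(-.165,-.1,-.115,.115,0,.032),box(-.08,.08,-.1,.1,.048,.064)]
BODY=BAL
def sph():
    g=np.random.RandomState(0).randn(400,3); g/=np.linalg.norm(g,axis=1)[:,None]; g*=.032
    return np.r_[g+[.03,0,0],g-[.03,0,0]]
SAMP=[sph()]
def place(P,p,T=None): 
    c,s=np.cos(p[2]),np.sin(p[2]); return P@np.array([[c,-s,0],[s,c,0],[0,0,1]]).T+[p[0],p[1],p[3] if len(p)>3 else 0]
def sil(s,parts,p):
    m=np.zeros((480*4,640*4),np.uint8)
    for P in parts:
        h=cv2.convexHull(((proj(s,place(P,p))+.5)*4).astype(np.float32)); cv2.fillConvexPoly(m,h.astype(np.int32),1)
    return cv2.resize(m.astype(np.float32),(640,480),interpolation=cv2.INTER_AREA)
def fit(views,parts,p0,z=0):
    """views: list of (snap,mask); fit x,y,yaw"""
    def cost(q):
        p=[q[0]/100,q[1]/100,q[2]/10,z]; c=0
        for s,m in views:
            a=sil(s,parts,p); c+=1-np.minimum(a,m).sum()/np.maximum(a,m).sum()
        return c/len(views)
    q=np.array([p0[0]*100,p0[1]*100,p0[2]*10])
    for st in(2,.5): 
        o=minimize(cost,q,method='Nelder-Mead',options=dict(initial_simplex=np.vstack([q]+[q+st*e for e in np.eye(3)]),xatol=.01,fatol=1e-5,maxiter=150)); q=o.x
    return q/[100,100,10],1-o.fun
E
cat > m.py <<'E'
from h import *
a=snap('top');b=snap('scene')
def M(s,l): return r.masks_of(s,l)[0]['region'].astype(np.float32)
def cen(m,s,z): v,u=np.nonzero(m); return onz(s,[[u.mean(),v.mean()]],z)[0]
for l,parts,z0,off in(('tray',TRAY+GRIP,.03,0),('grip',GRIP,.125,0),('sample',SAMP,.038,.038),('balance',BAL,.03,0)):
    ma,mb=M(a,l),M(b,l); c=cen(ma,a,z0)
    for v in([(a,ma)],[(b,mb)],[(a,ma),(b,mb)]):
        p,i=fit(v,parts,[c[0],c[1],0],off); print(l,np.round(p,4),round(i,3))
for l,z in(('beaker',.045),('tube_rack',.06),('wash_bottle',.06)): print(l,cen(M(a,l),a,z),cen(M(b,l),b,z))
E
time python3 m.py
```

```text
tray [ 0.5584 -0.188   0.0743] 0.81
tray [ 0.5576 -0.1884  0.0731] 0.809
tray [ 0.5582 -0.1883  0.0781] 0.809
grip [ 0.5588 -0.1877  0.0868] 0.823
grip [ 0.563  -0.1869  0.0799] 0.605
grip [ 0.5593 -0.1876  0.0843] 0.709
sample [ 0.553  -0.1129  0.1058] 0.964
sample [ 0.5501 -0.1146  0.0554] 0.933
sample [ 0.5528 -0.1133  0.0885] 0.941
balance [ 0.5353  0.2108 -0.1156] 0.982
balance [ 0.5292  0.2112 -0.1133] 0.954
balance [ 0.5345  0.2112 -0.1192] 0.964
beaker [0.74668594 0.01080497 0.045     ] [0.7340929  0.00706573 0.045     ]
tube_rack [0.72188997 0.20862449 0.06      ] [0.74289282 0.21728855 0.06      ]
wash_bottle [ 0.75422918 -0.21438341  0.06      ] [ 0.76133932 -0.2135963   0.06      ]
real	0m18.314s
user	0m26.127s
sys	0m9.223s
```

```bash
python3 -m pendant '0.0854 0.03 0.03 0 0 0 8;0.0854 0.03 0.03 0 0 0 8' 80; python3 -c "
from h import *
o=r.observe();print(o['joints'],o['eef_pos'],R.from_quat(o['ee_rot']).as_matrix())"
```

```text
clock: 1.8
eef_pos: [0.2452, -0.4472, 0.2313]
ee_rot: [0.961, 0.278, 0.001, -0.001]
wrist_force: [0.9, -0.8, 1.0]
finger_gap: 0.0854
grip_force: 0.0
[-1.07039636  0.23539227 -0.17179832  1.16498522  0.00195065  1.50798466] [ 0.24522656 -0.44715513  0.23128422] [[ 0.84554442  0.53390404  0.00104964]
 [ 0.5339012  -0.84554414  0.00214622]
 [ 0.00203339 -0.00125432 -0.99999715]]
```

```bash
R1='x'; python3 -m pendant '0.0854 0.03 0.025 0 0 0 8.5;0.0854 0.06 0.05 0 0 0 17;0.0854 0.09 0.075 0 0 0 25;0.0854 0.12 0.1 0 0 0 33;0.0854 0.15 0.125 0 0 0 41;0.0854 0.18 0.15 0 0 0 49;0.0854 0.21 0.175 0 0 0 57;0.0854 0.24 0.2 0 0 0 65;0.0854 0.27 0.225 0 0 0 73;0.0854 0.29 0.24 0 0 0 81;0.0854 0.315 0.262 0 0 0 89;0.0854 0.315 0.262 0 0 0 97;0.0854 0.315 0.262 0 0 0 105;0.0854 0.315 0.262 0 0 0 113;0.0854 0.315 0.262 0 0 0 121;0.0854 0.315 0.262 0 0 0 129;0.0854 0.315 0.262 0 0 0 137;0.0854 0.315 0.262 0 0 0 145;0.0854 0.315 0.262 0 0 0 152.3;0.0854 0.315 0.262 0 0 0 152.3'; python3 -c "
from h import *
o=r.observe();print(o['joints'],o['eef_pos'],R.from_quat(o['ee_rot']).as_matrix())"
```

```text
clock: 3.8
eef_pos: [0.5585, -0.1879, 0.2312]
ee_rot: [-0.037, 0.999, -0.0, -0.0]
wrist_force: [-0.0, 0.7, 0.6]
finger_gap: 0.0853
grip_force: 0.0
[-3.24446855e-01  3.71252210e-01  2.43120420e-02  1.22392790e+00
 -2.28159100e-04 -3.98500690e-01] [ 0.55845268 -0.18790259  0.23123964] [[-9.97259256e-01 -7.39861891e-02 -1.40731492e-04]
 [-7.39861613e-02  9.97259249e-01 -1.93385537e-04]
 [ 1.54653641e-04 -1.82443334e-04 -9.99999971e-01]]
```

```bash
python3 -m pendant '0.0854 0 0 -0.04 0 0 0.2;0.0854 0 0 -0.08 0 0 0.2;0.0854 0 0 -0.105 0 0 0.2;0.0854 0 0 -0.123 0 0 0.2;0.0854 0 0 -0.123 0 0 0.2;0.018 0 0 -0.123 0 0 0.2;0.01 0 0 -0.123 0 0 0.2;0.01 0 0 -0.123 0 0 0.2;0.01 0 0 -0.123 0 0 0.2;0.01 0 0 -0.123 0 0 0.2;0.01 0 0 -0.123 0 0 0.2;0.01 0 0 -0.123 0 0 0.2' 90; python3 -c "
from h import *
o=r.observe();print(o['wrist_force'],o['ft_torque'],o['eef_pos'])
a=snap('scene','g1.png')"
```

```text
clock: 5.0
eef_pos: [0.5591, -0.188, 0.1094]
ee_rot: [-0.039, 0.999, -0.001, 0.001]
wrist_force: [-0.7, 0.6, 6.3]
finger_gap: 0.0166
grip_force: 88.6
[-0.65910507  0.62941217  6.33416245] [-0.11082642  0.20759588  0.0709113 ] [ 0.55909418 -0.18804322  0.10940163]
```

View pics/g1.png

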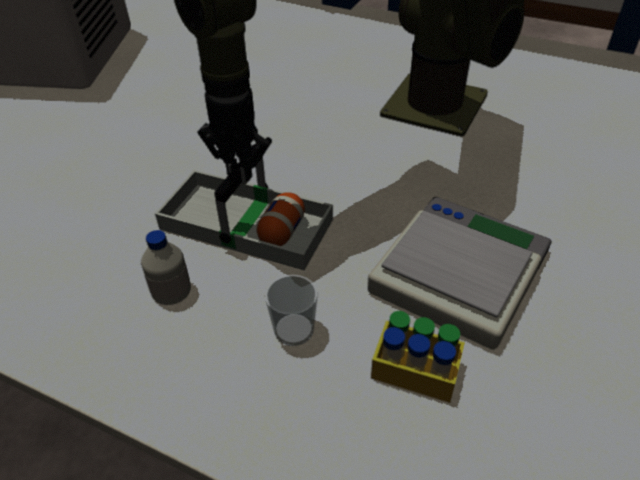

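```bash
python3 -m pendant '0.01 0 -0.0005 0 0.4 0.03 0;0.01 0 -0.0012 0 0.9 0.07 0;0.01 0 -0.0018 0 1.4 0.11 0;0.01 0 -0.0023 0 1.8 0.14 0;0.01 0 -0.0023 0 1.8 0.14 0;0.01 0 -0.0023 0.001 1.8 0.14 0;0.01 0 -0.0023 0.002 1.8 0.14 0;0.01 0 -0.0023 0.004 1.8 0.14 0;0.01 0 -0.0023 0.006 1.8 0.14 0;0.01 0 -0.0023 0.009 1.8 0.14 0;0.01 0 -0.0023 0.012 1.8 0.14 0;0.01 0 -0.0023 0.016 1.8 0.14 0;0.01 0 -0.0023 0.02 1.8 0.14 0;0.01 0 -0.0023 0.023 1.8 0.14 0;0.01 0 -0.0023 0.025 1.8 0.14 0;0.01 0 -0.0023 0.025 1.8 0.14 0'
cat > y.py <<'E'
from h import *
import sys
def est(name):
    s=snap(name); hsv=cv2.cvtColor(s['image'],cv2.COLOR_RGB2HSV)
    m=cv2.inRange(hsv,(3,170,90),(16,255,255)); n,l,st,_=cv2.connectedComponentsWithStats(m)
    if n<2: return None
    pts=np.argwhere(m>0)[:,::-1]
    o=s_o; p=np.array(o['eef_pos']); Rt=R.from_quat(o['ee_rot']).as_matrix()
    x=-Rt[:,0]; yaw=np.arctan2(x[1],x[0]); ax=np.array([np.cos(yaw),np.sin(yaw),0]);
    ay=np.array([-ax[1],ax[0],0])
    tilt=np.arcsin(Rt[:,1]@[0,0,1])         # tool lean (+y side up)
    g=p-Rt[:,2]*.019+Rt[:,2]*0              # grip centre
    hinge=g+Rt[:,2]*.090                    # .125-.035
    hull=cv2.convexHull(pts.astype(np.float32)); 
    # horizontal y fit: match orange bbox middle by iterating capsule silhouette
    from scipy.optimize import minimize_scalar
    def c(y):
        sl=tilt-.4*y
        C=hinge+ay*(y)+np.array([0,0,.003+sl*y])+ay*(-sl)*.003
        P=SAMP[0]@np.array([ax,ay,[0,0,1]])+C
        q=proj(s,P); h=cv2.convexHull(q.astype(np.float32)); k=np.zeros((480,640),np.uint8); cv2.fillConvexPoly(k,np.int32(np.round(h)),1)
        out=(m>0)&(k==0); 
        # centre of gravity along y
        return out.sum()+1e-3*((q.mean(0)-pts.mean(0))**2).sum()
    ys=np.arange(-.115,.116,.001); v=np.array([c(y) for y in ys]); best=ys[v<=v.min()+3]
    return float(best.mean()),len(pts),int(v.min()),round(float(np.degrees(tilt)),2)
s_o=r.observe(); print('t',s_o['clock'],'F',s_o['wrist_force'].round(2),'T',s_o['ft_torque'].round(3))
for n in sys.argv[1:]: print(n,est(n));
E
python3 y.py top scene top scene; python3 -c "
from h import *
print(r.observe()['ft_torque'],r.observe()['eef_pos'])"
```

```text
clock: 6.65
eef_pos: [0.5588, -0.19, 0.1338]
ee_rot: [-0.039, 0.999, 0.016, -0.0]
wrist_force: [-0.4, -0.1, -6.8]
finger_gap: 0.0169
grip_force: 87.9
t 6.65 F [-0.41 -0.06 -6.82] T [-0.307  0.004  0.021]
top (0.07550000000000016, 1242, 0, 1.79)
scene (0.07550000000000016, 53, 0, 1.79)
top (0.07550000000000016, 1225, 0, 1.79)
scene (0.07550000000000016, 51, 0, 1.79)
[-0.20831418 -0.02183479  0.08107124] [ 0.5583266  -0.18984327  0.13310727]
```

```bash
python3 -m pendant '0.01 0 0 0.003 0 0 0;0.01 0 0 0.008 0 0 0;0.01 0 0 0.015 0 0 0;0.01 0 0 0.023 0 0 0;0.01 0 0 0.032 0 0 0;0.01 0 0 0.041 0 0 0;0.01 0 0 0.05 0 0 0;0.01 0 0 0.059 0 0 0;0.01 0 0 0.068 0 0 0;0.01 0 0 0.077 0 0 0;0.01 0 0 0.085 0 0 0;0.01 0 0 0.092 0 0 0;0.01 0 0 0.097 0 0 0;0.01 0 0 0.1 0 0 0;0.01 0 0 0.1 0 0 0'
sed -i 's/(3,170,90),(16,255,255)/(0,150,45),(16,255,255)/' y.py
python3 y.py top scene
python3 - <<'E'
import cv2
for f in('scene0','g1','top0'):
    m=cv2.inRange(cv2.cvtColor(cv2.imread(f'pics/{f}.png'),cv2.COLOR_BGR2HSV),(0,150,45),(16,255,255)); n,l,s,c=cv2.connectedComponentsWithStats(m); print(f,[(x[4],x[:4].tolist()) for x in s[1:] if x[4]>15])
E
```

```text
clock: 8.35
eef_pos: [0.5587, -0.19, 0.2337]
ee_rot: [-0.039, 0.999, 0.016, -0.0]
wrist_force: [0.8, -0.7, -6.2]
finger_gap: 0.0163
grip_force: 87.9
t 8.35 F [ 0.81 -0.7  -6.2 ] T [-0.284 -0.012 -0.051]
top (0.07500000000000016, 6024, 4211, 1.79)
scene (0.07450000000000016, 1017, 0, 1.79)
scene0 [(np.int32(108), [277, 193, 27, 16]), (np.int32(326), [272, 200, 27, 24]), (np.int32(553), [257, 216, 32, 23])]
g1 [(np.int32(113), [277, 193, 27, 16]), (np.int32(319), [271, 200, 28, 23]), (np.int32(498), [257, 216, 31, 22])]
top0 [(np.int32(131), [156, 37, 41, 6]), (np.int32(115), [198, 37, 41, 5]), (np.int32(26), [243, 37, 16, 3]), (np.int32(154), [8, 39, 58, 8]), (np.int32(50), [67, 39, 20, 6]), (np.int32(19), [118, 38, 10, 4]), (np.int32(36), [274, 38, 17, 4]), (np.int32(229), [327, 39, 82, 10]), (np.int32(38), [309, 40, 18, 5]), (np.int32(21), [436, 43, 11, 4]), (np.int32(31), [448, 44, 17, 4]), (np.int32(71), [481, 46, 24, 6]), (np.int32(175), [506, 47, 55, 10]), (np.int32(417), [374, 250, 33, 17]), (np.int32(61), [405, 273, 4, 18]), (np.int32(370), [375, 274, 26, 19]), (np.int32(428), [376, 299, 34, 18])]
```

```bash
sed -i "s/    m=cv2.inRange.*; n,l/    m=cv2.inRange(hsv,(3,170,90) if name=='top' else (0,150,45),(16,255,255)); m[:60]=0; n,l/" y.py
cat > plan.py <<'E'
import sys,numpy as np
y0,y1,T,cur=map(float,sys.argv[1:5])  # cur: present tool tilt deg
fr=.01
def th(t):
    s=np.clip(t/T,0,1); d=y1-y0
    y=y0+d*(10*s**3-15*s**4+6*s**5); a=d/T**2*(60*s-180*s**2+120*s**3)
    return np.degrees(.4*y-a/6.54+(-np.sign(d)*fr if 0<s<1 else 0))
for k in range(1,int(T*10)+2):
    D=th(k*.1-.05 if k*.1<T+.05 else T)-cur
    print('0.01 0 %.4f 0 %.2f %.2f 0'%(-.0018*D,D,.08*D),end=';')
print()
E
python3 plan.py .075 .03 1.6 1.79
```

```text
0.01 0 -0.0014 0 0.76 0.06 0;0.01 0 -0.0020 0 1.13 0.09 0;0.01 0 -0.0024 0 1.31 0.10 0;0.01 0 -0.0024 0 1.31 0.11 0;0.01 0 -0.0021 0 1.18 0.09 0;0.01 0 -0.0017 0 0.92 0.07 0;0.01 0 -0.0010 0 0.58 0.05 0;0.01 0 -0.0003 0 0.19 0.02 0;0.01 0 0.0004 0 -0.22 -0.02 0;0.01 0 0.0011 0 -0.61 -0.05 0;0.01 0 0.0017 0 -0.95 -0.08 0;0.01 0 0.0022 0 -1.20 -0.10 0;0.01 0 0.0024 0 -1.34 -0.11 0;0.01 0 0.0024 0 -1.34 -0.11 0;0.01 0 0.0021 0 -1.16 -0.09 0;0.01 0 0.0014 0 -0.79 -0.06 0;0.01 0 0.0020 0 -1.10 -0.09 0;
```

```bash
python3 -m pendant '0.01 0 -0.0014 0 0.76 0.06 0;0.01 0 -0.002 0 1.13 0.09 0;0.01 0 -0.0024 0 1.31 0.1 0;0.01 0 -0.0024 0 1.31 0.11 0;0.01 0 -0.0021 0 1.18 0.09 0;0.01 0 -0.0017 0 0.92 0.07 0;0.01 0 -0.001 0 0.58 0.05 0;0.01 0 -0.0003 0 0.19 0.02 0;0.01 0 0.0004 0 -0.22 -0.02 0;0.01 0 0.0011 0 -0.61 -0.05 0;0.01 0 0.0017 0 -0.95 -0.08 0;0.01 0 0.0022 0 -1.2 -0.1 0;0.01 0 0.0024 0 -1.34 -0.11 0;0.01 0 0.0024 0 -1.34 -0.11 0;0.01 0 0.0021 0 -1.16 -0.09 0;0.01 0 0.0014 0 -0.79 -0.06 0;0.01 0 0.002 0 -1.1 -0.09 0'
python3 y.py top scene top scene
```

```text
clock: 10.15
eef_pos: [0.5585, -0.1885, 0.2332]
ee_rot: [-0.039, 0.999, 0.006, -0.0]
wrist_force: [-0.2, 1.0, -6.6]
finger_gap: 0.0165
grip_force: 88.0
t 10.15 F [-0.2   0.98 -6.64] T [-0.115 -0.064  0.018]
top (0.03200000000000013, 1154, 0, 0.69)
scene (0.03200000000000013, 977, 0, 0.69)
top (0.032500000000000126, 1168, 0, 0.69)
scene (0.03300000000000013, 973, 0, 0.69)
```

```bash
python3 plan.py .0325 0 1.5 0.69; python3 y.py scene
```

```text
0.01 0 -0.0015 0 0.86 0.07 0;0.01 0 -0.0021 0 1.17 0.09 0;0.01 0 -0.0023 0 1.30 0.10 0;0.01 0 -0.0023 0 1.29 0.10 0;0.01 0 -0.0021 0 1.14 0.09 0;0.01 0 -0.0016 0 0.90 0.07 0;0.01 0 -0.0011 0 0.60 0.05 0;0.01 0 -0.0005 0 0.26 0.02 0;0.01 0 0.0002 0 -0.09 -0.01 0;0.01 0 0.0007 0 -0.39 -0.03 0;0.01 0 0.0011 0 -0.63 -0.05 0;0.01 0 0.0014 0 -0.78 -0.06 0;0.01 0 0.0014 0 -0.79 -0.06 0;0.01 0 0.0012 0 -0.66 -0.05 0;0.01 0 0.0006 0 -0.35 -0.03 0;0.01 0 0.0012 0 -0.69 -0.06 0;
t 10.35 F [ 0.24  0.58 -6.58] T [-0.097 -0.042 -0.002]
scene (0.03200000000000013, 979, 0, 0.7)
```

```bash
python3 -m pendant '0.01 0 -0.0015 0 0.86 0.07 0;0.01 0 -0.0021 0 1.17 0.09 0;0.01 0 -0.0023 0 1.3 0.1 0;0.01 0 -0.0023 0 1.29 0.1 0;0.01 0 -0.0021 0 1.14 0.09 0;0.01 0 -0.0016 0 0.9 0.07 0;0.01 0 -0.0011 0 0.6 0.05 0;0.01 0 -0.0005 0 0.26 0.02 0;0.01 0 0.0002 0 -0.09 -0.01 0;0.01 0 0.0007 0 -0.39 -0.03 0;0.01 0 0.0011 0 -0.63 -0.05 0;0.01 0 0.0014 0 -0.78 -0.06 0;0.01 0 0.0014 0 -0.79 -0.06 0;0.01 0 0.0012 0 -0.66 -0.05 0;0.01 0 0.0006 0 -0.35 -0.03 0;0.01 0 0.0012 0 -0.69 -0.06 0'
python3 y.py scene top scene; python3 -c "
from h import *
snap('scene','mid.png')"
```

```text
clock: 12.0
eef_pos: [0.5585, -0.1873, 0.2332]
ee_rot: [-0.039, 0.999, -0.0, 0.0]
wrist_force: [-0.8, -0.2, -6.8]
finger_gap: 0.0166
grip_force: 88.1
t 12.0 F [-0.78 -0.2  -6.76] T [-0.032 -0.005 -0.024]
scene (0.007000000000000103, 977, 0, -0.01)
top (0.006500000000000103, 795, 0, -0.01)
scene (0.007500000000000104, 982, 0, -0.01)
```

View pics/mid.png

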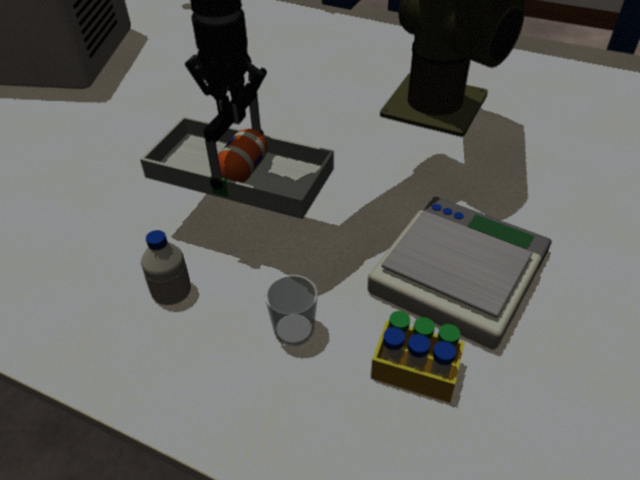

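```bash
python3 plan.py .0075 -.0005 1 0
```

```text
0.01 0 -0.0017 0 0.92 0.07 0;0.01 0 -0.0020 0 1.12 0.09 0;0.01 0 -0.0020 0 1.12 0.09 0;0.01 0 -0.0018 0 0.99 0.08 0;0.01 0 -0.0014 0 0.77 0.06 0;0.01 0 -0.0010 0 0.53 0.04 0;0.01 0 -0.0006 0 0.32 0.03 0;0.01 0 -0.0003 0 0.19 0.01 0;0.01 0 -0.0003 0 0.19 0.02 0;0.01 0 -0.0007 0 0.38 0.03 0;0.01 0 0.0000 0 -0.01 -0.00 0;
```

```bash
python3 -m pendant '0.01 0 -0.0017 0 0.92 0.07 0;0.01 0 -0.002 0 1.12 0.09 0;0.01 0 -0.002 0 1.12 0.09 0;0.01 0 -0.0018 0 0.99 0.08 0;0.01 0 -0.0014 0 0.77 0.06 0;0.01 0 -0.001 0 0.53 0.04 0;0.01 0 -0.0006 0 0.32 0.03 0;0.01 0 -0.0003 0 0.19 0.01 0;0.01 0 -0.0003 0 0.19 0.01 0;0.01 0 -0.0003 0 0.19 0.01 0;0.01 0 0 0 0 0 0'
python3 y.py scene top scene
```

```text
clock: 13.3
eef_pos: [0.5585, -0.1869, 0.2333]
ee_rot: [-0.039, 0.999, -0.0, 0.0]
wrist_force: [0.2, 0.7, -6.6]
finger_gap: 0.0167
grip_force: 88.2
t 13.3 F [ 0.19  0.72 -6.58] T [-0.029 -0.063 -0.045]
scene (-0.0009999999999999037, 887, 0, -0.0)
top (-0.0019999999999999046, 599, 0, -0.0)
scene (-0.0004999999999999033, 888, 0, -0.0)
```

```bash
Z='0.01 0 0 0 0 0 0'; python3 -m pendant '0.01 0 0 0 0 0 0;0.01 0 0 0 0 0 0;0.01 0 0 0 0 0 0;0.01 0 0 0 0 0 0;0.01 0 0 0 0 0 0;0.01 0 0 0 0 0 0;0.01 0 0 0 0 0 0;0.01 0 0 0 0 0 0;0.01 0 0 0 0 0 0;0.01 0 0 0 0 0 0;0.01 0 0 0 0 0 0;0.01 0 0 0 0 0 0;0.01 0 0 0 0 0 0;0.01 0 0 0 0 0 0;0.01 0 0 0 0 0 0;0.01 0 0 0 0 0 0;0.01 0 0 0 0 0 0;0.01 0 0 0 0 0 0;0.01 0 0 0 0 0 0;0.01 0 0 0 0 0 0'; python3 y.py scene; python3 -m pendant '0.01 0 0 0 0 0 0;0.01 0 0 0 0 0 0;0.01 0 0 0 0 0 0;0.01 0 0 0 0 0 0;0.01 0 0 0 0 0 0;0.01 0 0 0 0 0 0;0.01 0 0 0 0 0 0;0.01 0 0 0 0 0 0;0.01 0 0 0 0 0 0;0.01 0 0 0 0 0 0;0.01 0 0 0 0 0 0;0.01 0 0 0 0 0 0;0.01 0 0 0 0 0 0;0.01 0 0 0 0 0 0;0.01 0 0 0 0 0 0;0.01 0 0 0 0 0 0;0.01 0 0 0 0 0 0;0.01 0 0 0 0 0 0;0.01 0 0 0 0 0 0;0.01 0 0 0 0 0 0' | head -1;  python3 -m pendant '0.01 0 0 0 0 0 0;0.01 0 0 0 0 0 0;0.01 0 0 0 0 0 0;0.01 0 0 0 0 0 0;0.01 0 0 0 0 0 0;0.01 0 0 0 0 0 0;0.01 0 0 0 0 0 0;0.01 0 0 0 0 0 0;0.01 0 0 0 0 0 0;0.01 0 0 0 0 0 0;0.01 0 0 0 0 0 0;0.01 0 0 0 0 0 0;0.01 0 0 0 0 0 0;0.01 0 0 0 0 0 0;0.01 0 0 0 0 0 0'|head -1; python3 y.py scene
python3 - <<'E'
# transport plan: 0.398 m in y, min jerk-ish
import numpy as np
from h import *
o=r.observe(); Rt=R.from_quat(o['ee_rot']).as_matrix(); print(o['eef_pos'],np.degrees(np.arctan2(Rt[1,1],Rt[0,1])))
T=7.8
for c in range(4):
    k0=c*20
    f=lambda k:(lambda s:10*s**3-15*s**4+6*s**5)(min(k/78,1))
    print(';'.join('0.01 %.4f %.4f 0 0 0 %.2f'%tuple(np.array([-.0237,.398,-11.4])*(f(k0+k)-f(k0))) for k in range(1,21)))
E
```

```text
clock: 15.45
eef_pos: [0.5585, -0.1867, 0.2333]
ee_rot: [-0.039, 0.999, 0.0, 0.0]
wrist_force: [-0.1, 0.4, -7.9]
finger_gap: 0.017
grip_force: 88.2
t 15.45 F [-0.14  0.38 -7.9 ] T [-0.003 -0.044  0.087]
scene (-0.0014999999999999042, 887, 1, 0.01)
clock: 17.5
clock: 19.0
t 19.0 F [-0.59 -0.05 -8.  ] T [-0.009 -0.026 -0.016]
scene (-0.0014999999999999042, 889, 0, 0.01)
[ 0.55849935 -0.18669614  0.23328822] 94.4984008134512
0.01 -0.0000 0.0000 0 0 0 -0.00;0.01 -0.0000 0.0001 0 0 0 -0.00;0.01 -0.0000 0.0002 0 0 0 -0.01;0.01 -0.0000 0.0005 0 0 0 -0.01;0.01 -0.0001 0.0010 0 0 0 -0.03;0.01 -0.0001 0.0016 0 0 0 -0.05;0.01 -0.0001 0.0025 0 0 0 -0.07;0.01 -0.0002 0.0037 0 0 0 -0.10;0.01 -0.0003 0.0051 0 0 0 -0.15;0.01 -0.0004 0.0069 0 0 0 -0.20;0.01 -0.0005 0.0089 0 0 0 -0.26;0.01 -0.0007 0.0114 0 0 0 -0.33;0.01 -0.0008 0.0141 0 0 0 -0.40;0.01 -0.0010 0.0173 0 0 0 -0.49;0.01 -0.0012 0.0208 0 0 0 -0.59;0.01 -0.0015 0.0246 0 0 0 -0.71;0.01 -0.0017 0.0289 0 0 0 -0.83;0.01 -0.0020 0.0335 0 0 0 -0.96;0.01 -0.0023 0.0386 0 0 0 -1.10;0.01 -0.0026 0.0439 0 0 0 -1.26
0.01 -0.0003 0.0057 0 0 0 -0.16;0.
[... 1185 characters left out ...]
1 -0.0090 0.1509 0 0 0 -4.32;0.01 -0.0093 0.1559 0 0 0 -4.47
0.01 -0.0003 0.0046 0 0 0 -0.13;0.01 -0.0005 0.0089 0 0 0 -0.25;0.01 -0.0008 0.0128 0 0 0 -0.37;0.01 -0.0010 0.0163 0 0 0 -0.47;0.01 -0.0012 0.0194 0 0 0 -0.56;0.01 -0.0013 0.0222 0 0 0 -0.64;0.01 -0.0015 0.0246 0 0 0 -0.70;0.01 -0.0016 0.0267 0 0 0 -0.76;0.01 -0.0017 0.0284 0 0 0 -0.81;0.01 -0.0018 0.0299 0 0 0 -0.86;0.01 -0.0018 0.0310 0 0 0 -0.89;0.01 -0.0019 0.0319 0 0 0 -0.91;0.01 -0.0019 0.0326 0 0 0 -0.93;0.01 -0.0020 0.0330 0 0 0 -0.95;0.01 -0.0020 0.0333 0 0 0 -0.95;0.01 -0.0020 0.0335 0 0 0 -0.96;0.01 -0.0020 0.0335 0 0 0 -0.96;0.01 -0.0020 0.0335 0 0 0 -0.96;0.01 -0.0020 0.0335 0 0 0 -0.96;0.01 -0.0020 0.0335 0 0 0 -0.96
```

```bash
python3 -m pendant '0.01 0 0 0 0 0 0;0.01 0 0.0001 0 0 0 0;0.01 0 0.0002 0 0 0 -0.01;0.01 0 0.0005 0 0 0 -0.01;0.01 -0.0001 0.001 0 0 0 -0.03;0.01 -0.0001 0.0016 0 0 0 -0.05;0.01 -0.0001 0.0025 0 0 0 -0.07;0.01 -0.0002 0.0037 0 0 0 -0.1;0.01 -0.0003 0.0051 0 0 0 -0.15;0.01 -0.0004 0.0069 0 0 0 -0.2;0.01 -0.0005 0.0089 0 0 0 -0.26;0.01 -0.0007 0.0114 0 0 0 -0.33;0.01 -0.0008 0.0141 0 0 0 -0.4;0.01 -0.001 0.0173 0 0 0 -0.49;0.01 -0.0012 0.0208 0 0 0 -0.59;0.01 -0.0015 0.0246 0 0 0 -0.71;0.01 -0.0017 0.0289 0 0 0 -0.83;0.01 -0.002 0.0335 0 0 0 -0.96;0.01 -0.0023 0.0386 0 0 0 -1.1;0.01 -0.0026 0.0439 0 0 0 -1.26' | head -2
python3 -m pendant '0.01 -0.0003 0.0057 0 0 0 -0.16;0.01 -0.0007 0.0118 0 0 0 -0.34;0.01 -0.0011 0.0183 0 0 0 -0.52;0.01 -0.0015 0.0251 0 0 0 -0.72;0.01 -0.0019 0.0322 0 0 0 -0.92;0.01 -0.0024 0.0396 0 0 0 -1.13;0.01 -0.0028 0.0473 0 0 0 -1.35;0.01 -0.0033 0.0553 0 0 0 -1.58;0.01 -0.0038 0.0635 0 0 0 -1.82;0.01 -0.0043 0.072 0 0 0 -2.06;0.01 -0.0048 0.0806 0 0 0 -2.31;0.01 -0.0053 0.0895 0 0 0 -2.56;0.01 -0.0059 0.0986 0 0 0 -2.82;0.01 -0.0064 0.1077 0 0 0 -3.09;0.01 -0.007 0.1171 0 0 0 -3.35;0.01 -0.0075 0.1265 0 0 0 -3.62;0.01 -0.0081 0.136 0 0 0 -3.89;0.01 -0.0087 0.1455 0 0 0 -4.17;0.01 -0.0092 0.1551 0 0 0 -4.44;0.01 -0.0098 0.1646 0 0 0 -4.72' | head -2
python3 -m pendant '0.01 -0.0006 0.0095 0 0 0 -0.27;0.01 -0.0011 0.019 0 0 0 -0.54;0.01 -0.0017 0.0284 0 0 0 -0.81;0.01 -0.0022 0.0378 0 0 0 -1.08;0.01 -0.0028 0.0469 0 0 0 -1.34;0.01 -0.0033 0.056 0 0 0 -1.6;0.01 -0.0039 0.0649 0 0 0 -1.86;0.01 -0.0044 0.0735 0 0 0 -2.11;0.01 -0.0049 0.082 0 0 0 -2.35;0.01 -0.0054 0.0902 0 0 0 -2.58;0.01 -0.0058 0.0982 0 0 0 -2.81;0.01 -0.0063 0.1059 0 0 0 -3.03;0.01 -0.0067 0.1133 0 0 0 -3.25;0.01 -0.0072 0.1204 0 0 0 -3.45;0.01 -0.0076 0.1272 0 0 0 -3.64;0.01 -0.008 0.1337 0 0 0 -3.83;0.01 -0.0083 0.1398 0 0 0 -4;0.01 -0.0087 0.1455 0 0 0 -4.17;0.01 -0.009 0.1509 0 0 0 -4.32;0.01 -0.0093 0.1559 0 0 0 -4.47' | head -2
python3 -m pendant '0.01 -0.0003 0.0046 0 0 0 -0.13;0.01 -0.0005 0.0089 0 0 0 -0.25;0.01 -0.0008 0.0128 0 0 0 -0.37;0.01 -0.001 0.0163 0 0 0 -0.47;0.01 -0.0012 0.0194 0 0 0 -0.56;0.01 -0.0013 0.0222 0 0 0 -0.64;0.01 -0.0015 0.0246 0 0 0 -0.7;0.01 -0.0016 0.0267 0 0 0 -0.76;0.01 -0.0017 0.0284 0 0 0 -0.81;0.01 -0.0018 0.0299 0 0 0 -0.86;0.01 -0.0018 0.031 0 0 0 -0.89;0.01 -0.0019 0.0319 0 0 0 -0.91;0.01 -0.0019 0.0326 0 0 0 -0.93;0.01 -0.002 0.033 0 0 0 -0.95;0.01 -0.002 0.0333 0 0 0 -0.95;0.01 -0.002 0.0335 0 0 0 -0.96;0.01 -0.002 0.0335 0 0 0 -0.96' | head -3
python3 y.py scene top
python3 - <<'E'
from h import *
a=snap('top','pan1.png');snap('scene','pan2.png')
img=cv2.imread('pics/pan1.png')
# overlay: predicted pan outline, and tray outline from the tool pose
o=r.observe(); Rt=R.from_quat(o['ee_rot']).as_matrix(); yaw=np.arctan2(-Rt[1,0],-Rt[0,0]); e=o['eef_pos']; print(e,yaw)
def rect(hx,hy,z,p,c):
    q=place(np.array([[hx,hy,z],[-hx,hy,z],[-hx,-hy,z],[hx,-hy,z]]),p); cv2.polylines(img,[np.int32(proj(a,q).round())],True,c,1)
rect(.08,.1,.064,[.5348,.211,-.118],(0,0,255)); rect(.1,.115,.048,[.5348,.211,-.118],(255,0,255))
zt=e[2]+.019-.125; rect(.071,.15,zt+.04,[e[0],e[1],yaw],(255,255,0)); print('tray z',zt)
cv2.imwrite('pics/pan1.png',img)
E
```

```text
clock: 21.05
eef_pos: [0.5558, -0.1424, 0.2333]
clock: 23.05
eef_pos: [0.5461, 0.0226, 0.2333]
clock: 25.05
eef_pos: [0.5368, 0.1781, 0.2333]
clock: 26.75
eef_pos: [0.5348, 0.2112, 0.2333]
ee_rot: [0.06, 0.998, 0.0, 0.0]
t 26.75 F [ 0.06 -0.19 -6.57] T [ 0.007  0.015 -0.012]
scene (-0.0014999999999999042, 1006, 0, 0.01)
top (-0.003999999999999906, 840, 0, 0.01)
[0.53478816 0.21116545 0.23331967] -0.12072425153415887
tray z 0.1273196667401928
```

View pics/pan1.png

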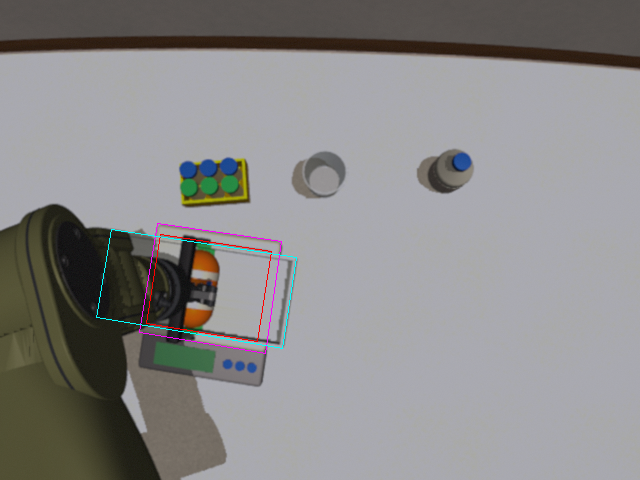

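Run:
```python
from h import *
a=snap('top');b=snap('scene')
i0=cv2.imread('pics/top0.png'); i1=cv2.cvtColor(a['image'],cv2.COLOR_RGB2BGR); i2=cv2.cvtColor(b['image'],cv2.COLOR_RGB2BGR)
def rect(img,s,hx,hy,z,p,c):
    q=place(np.array([[hx,hy,z],[-hx,hy,z],[-hx,-hy,z],[hx,-hy,z]]),p); cv2.polylines(img,[np.int32(((proj(s,q)+.5)*3).round())],True,c,1)
up=lambda i:cv2.convertScaleAbs(cv2.resize(i,None,fx=3,fy=3,interpolation=cv2.INTER_CUBIC),alpha=1.6)
i0,i1,i2=map(up,(i0,i1,i2))
p=[.5584,-.1878,.08]; rect(i0,a,.071,.15,.04,p,(255,255,0)); rect(i0,a,.066,.145,.04,p,(0,255,255)); rect(i0,a,.071,.15,0,p,(0,0,255))
p=[.5348,.2112,-.1207,]; 
for im,s in((i1,a),(i2,b)):
    rect(im,s,.071,.15,.1673,p,(255,255,0)); rect(im,s,.071,.15,.1273,p,(0,0,255))
A=i0[680:1000,1020:1560]; B=i1[680:1080,260:910]; C=i2[300:900,1000:1660]
print(A.shape,B.shape,C.shape)
o=np.zeros((600,800,3),np.uint8); o[:300,:400]=cv2.resize(A,(400,300)); o[300:,:400]=cv2.resize(B,(400,300)); o[:,400:]=cv2.resize(C,(400,600))
cv2.imwrite('pics/c.png',o)
```

```text
(320, 540, 3) (400, 650, 3) (600, 660, 3)
```

View pics/c.png

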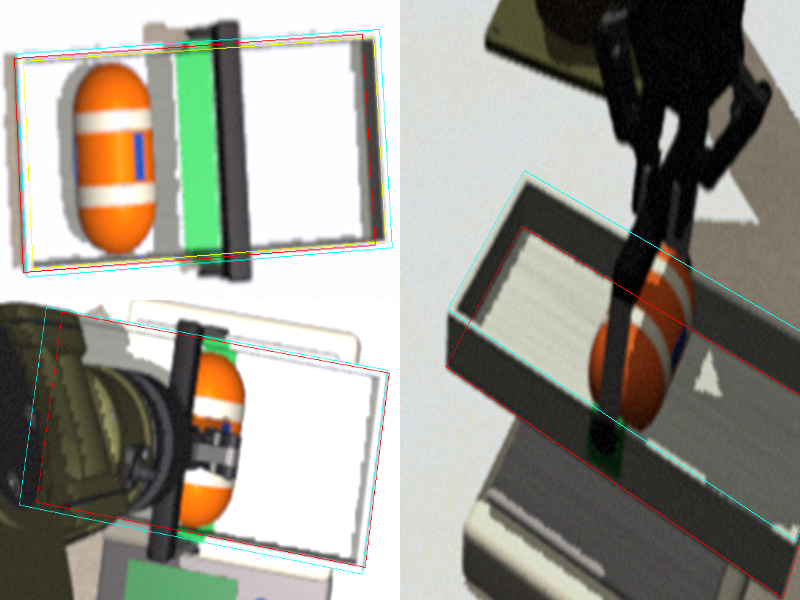

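```bash
python3 -m pendant '0.01 0 0 -0.001 0 0 0;0.01 0 0 -0.003 0 0 0;0.01 0 0 -0.006 0 0 0;0.01 0 0 -0.01 0 0 0;0.01 0 0 -0.014 0 0 0;0.01 0 0 -0.018 0 0 0;0.01 0 0 -0.022 0 0 0;0.01 0 0 -0.026 0 0 0;0.01 0 0 -0.03 0 0 0;0.01 0 0 -0.034 0 0 0;0.01 0 0 -0.038 0 0 0;0.01 0 0 -0.042 0 0 0;0.01 0 0 -0.046 0 0 0;0.01 0 0 -0.049 0 0 0;0.01 0 0 -0.052 0 0 0;0.01 0 0 -0.054 0 0 0;0.01 0 0 -0.056 0 0 0;0.01 0 0 -0.057 0 0 0;0.01 0 0 -0.058 0 0 0;0.01 0 0 -0.058 0 0 0'; python3 y.py scene
python3 -m pendant '0.01 0 0 -0.0005 0 0 0;0.01 0 0 -0.001 0 0 0;0.01 0 0 -0.0015 0 0 0;0.01 0 0 -0.002 0 0 0;0.01 0 0 -0.0025 0 0 0;0.01 0 0 -0.003 0 0 0;0.01 0 0 -0.0035 0 0 0;0.01 0 0 -0.004 0 0 0;0.01 0 0 -0.0043 0 0 0;0.01 0 0 -0.0043 0 0 0'; python3 y.py
```

```text
clock: 29.05
eef_pos: [0.5347, 0.2112, 0.1752]
ee_rot: [0.06, 0.998, 0.0, 0.0]
wrist_force: [-0.1, 0.4, -6.9]
finger_gap: 0.0164
grip_force: 88.2
t 29.05 F [-0.05  0.38 -6.92] T [ 0.003 -0.009 -0.032]
scene (-0.0014999999999999042, 922, 0, 0.01)
clock: 30.1
eef_pos: [0.5348, 0.2113, 0.1734]
ee_rot: [0.06, 0.998, 0.001, 0.001]
wrist_force: [-5.5, -1.0, 10.1]
finger_gap: 0.0164
grip_force: 90.6
t 30.1 F [-5.53 -0.99 10.09] T [-0.451  1.101 -0.033]
```

```bash
python3 -m pendant '0.01 0 0 0.0005 0 0 0;0.01 0 0 0.001 0 0 0;0.01 0 0 0.0014 0 0 0;0.01 0 0 0.0016 0 0 0;0.01 0 0 0.0016 0 0 0;0.01 0 0 0.0016 0 0 0' 20; python3 y.py scene
```

```text
clock: 30.7
eef_pos: [0.5348, 0.2113, 0.1734]
ee_rot: [0.06, 0.998, 0.0, 0.0]
wrist_force: [-4.8, -1.1, 6.5]
finger_gap: 0.0167
grip_force: 90.0
t 30.7 F [-4.8  -1.12  6.54] T [-0.306  0.889 -0.014]
scene (-0.0019999999999999046, 918, 0, 0.03)
```

```bash
python3 -m pendant '0.01 0 0 0.0003 0 0 0;0.01 0 0 0.0006 0 0 0;0.01 0 0 0.0009 0 0 0;0.01 0 0 0.0009 0 0 0'; python3 y.py scene
```

```text
clock: 31.15
eef_pos: [0.5348, 0.2113, 0.1734]
ee_rot: [0.06, 0.998, 0.0, 0.0]
wrist_force: [-2.9, -0.2, 3.4]
finger_gap: 0.0164
grip_force: 89.6
t 31.15 F [-2.92 -0.2   3.39] T [-0.124  0.689  0.014]
scene (-0.0019999999999999046, 916, 0, 0.02)
```

```bash
python3 -m pendant '0.018 0 0 0 0 0 0;0.02 0 0 0 0 0 0;0.024 0 0 0 0 0 0;0.03 0 0 0 0 0 0;0.04 0 0 0 0 0 0;0.055 0 0 0 0 0 0;0.07 0 0 0 0 0 0;0.07 0 0 0 0 0 0;0.07 0 0 0.005 0 0 0;0.07 0 0 0.015 0 0 0;0.07 0 0 0.03 0 0 0;0.07 0 0 0.05 0 0 0;0.07 0 0 0.075 0 0 0;0.07 0 0 0.1 0 0 0;0.07 0 0 0.12 0 0 0;0.07 0 0 0.12 0 0 0'
python3 - <<'E'
from h import *
o=r.observe(); print(o['wrist_force'])
a=snap('top');b=snap('scene','end.png')
ma,mb=[r.masks_of(s,'tray')[0]['region'].astype(np.float32) for s in(a,b)]
T=TRAY+GRIP
print(fit([(b,mb)],T,[.5348,.2113,-.12],.064))
sb=r.masks_of(b,'sample')[0]['region'].astype(np.float32)
print(fit([(b,sb)],SAMP,[.5348,.2113,-.12],.102))
E
```

```text
clock: 32.8
eef_pos: [0.5365, 0.2119, 0.2977]
ee_rot: [0.06, 0.998, 0.002, 0.003]
wrist_force: [0.4, 0.5, 0.1]
finger_gap: 0.0698
grip_force: 0.0
[0.38950025 0.48687805 0.10916036]
(array([ 0.53365923,  0.21101673, -0.11892255]), np.float64(0.8801419138908386))
(array([ 0.53419588,  0.21145612, -0.17198944]), np.float64(0.6925203204154968))
```

View pics/end.png

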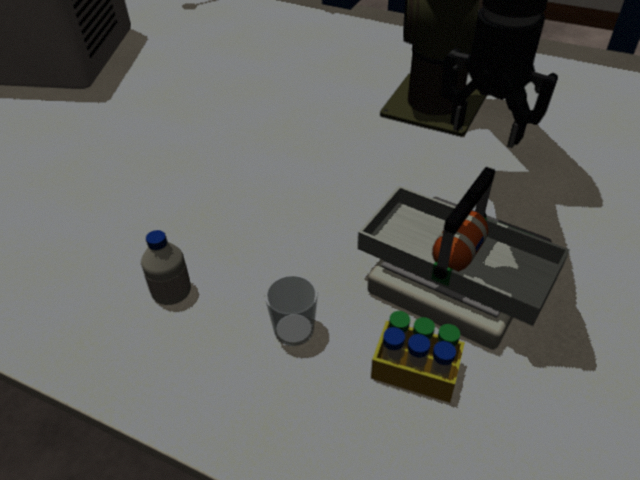

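The tray sits square on the pan, with the cylinder at about (460, 240) over the band, whose foot shows at (440, 272). The gripper is clear of everything and the bystanders have not moved.

```bash
python3 -c "
from cell import r
print(r.job_done())"
```

```text
the job is handed in; nothing more can be done
None
```

I handed the job in at about 33 s of the 72 s allowed, and no verdict was returned: the cylinder stayed within about 2 mm of the band's middle for the 5 s hold, and the tray is released on the pan, about 1 mm off centre and square to it by the last camera fit.

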